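# Refit the spring and bayonet cap of a hand mill

## Robot

A 6-joint arm with a two-finger parallel gripper is mounted at the origin on the work surface; the furniture and walls round the work are solid. World frame = base frame: x ahead of the robot, y to its left, z up, the work surface at z = 0. Lengths are in m, angles in degrees, forces in N, time in s.
With the tool pointing down it reaches from about 0.275 to 0.825 m from the base axis. Payload 5.2 kg.
Tool frame: the origin (TCP) lies on the centre line of the jaws, within the pads' length; the fingertips stand 25 mm ahead of it and the grasp point (between the pads) lies 6 mm ahead of it (tip_extent is the z of the fingertips in the tool frame, in m); z points along the fingers, y is the line along which they close (so a half turn about z gives the same grasp; the last joint's range is limited). The gripper opens to 93 mm and grips with 3 to 60 N. Pads are 15 mm wide; open, the fingers measure 128 mm over their backs; the gripper's body (75 mm by 188 mm) begins 65 mm behind the grasp point.
Start: joints at [58.453, 14.817, 87.949, -0, 77.235, -11.62], TCP at [0.187, 0.517, 0.244] pointing down, gripper open.
Joint ranges: [-179.93, 179.93], [-52.35, 119.4], [10.71, 147.94], [-69.91, 249.91], [12.55, 155.21], [-178.61, 178.61]. Speed limits (degrees/s): [147.25, 147.25, 180, 180, 180, 180].

## Interface

Orientations are given as [roll, pitch, yaw] about the fixed x, y, z axes, in that order (R = Rz(yaw) Ry(pitch) Rx(roll)).
In Python, from rig import sense, grab_frame, hand_in, search_frame, place_of, tip_extent gives the robot as it stands.
- The arm moves only by the tool arm_command, never from a script. Its arguments are lists of equal length, an entry for each row: "claw": the finger opening in cm, from 0 to 9.3; "translation": the shift along the tool's x, y, z in cm, a list of three; "dr": the turn, a rotation vector about the tool's x, y, z in rad, a list of three. In form: {"claw": [claw, ...], "translation": [[x, y, z], ...], "dr": [[ax, ay, az], ...]}. A call has 1 to 20 rows; each row is the pose to reach, as a shift and turn from the pose commanded when the call began, along the tool's axes at that moment; what a row does not reach only later rows make up. A row lasts 1/8 s, in which the tool goes at most 62.5 mm and 10.7 degrees, less where a joint would pass 70% of its speed; a pose out of reach is approached as far as the arm can. A call with a gripper value outside its range is refused whole. The fingers move at their own pace and stop on an object; the grip force is fixed at half the most. Time passes only in rows, so rows that repeat a pose let the fingers close. It gives the time, the measured TCP pose, the force, the opening and the grip force at its end, in the units of the state.
- sense(): the state, without advancing time (a new reading comes with each control period).
- grab_frame(name): name is "scene" or "side" or "wrist"; returns a dict with "image" (384x512x3 uint8, red, green, blue), "range_z" (384x512 float32, m along the optical axis (not along the pixel's ray), 0 where there is no reading), "fx", "fy", "cx", "cy" (pixels), "extrinsics" (4x4, takes a point from camera to world coordinates). Camera axes: x right, y up, looking along -z (the intrinsics and any distortion apply to the point x, -y, -z); pixel columns grow to the right and rows downward; lengths in m; the calibration is good to about 2 mm. A picture is of the moment at which its call begins.
- hand_in(): hands the job in; it is judged then, once.
Trained networks look in a picture, given as the dict that the camera call returned (one of the last four; its "shot" number tells which), for a name from the list of things; names that differ only in an ending like _2 or _b are one class to them, and where a whole thing is asked for, a point or a joint stands for the part that bears it (a point fixed in the world has none). Each returns a list of dicts, best first, with "confidence" (0 to 1); they miss things now and then, are a little off and sometimes report something else, mostly with a low value. They report only what shows in the picture. A call takes as long as a camera call. They do not tell look-alikes from the thing itself.
- search_frame(picture, target): "bbox" ([left, top, right, bottom] in pixels, round what is visible of it).
- place_of(picture, target): "pixel" ([row, column] in pixels: a listed point, or the origin of a listed thing).
The state is a dict: "time": time; "qpos": joint angles; "qd": joint speeds; "joint_torque": joint torques, N m; "ee_pos": TCP position; "eef_rot": TCP orientation; "wrist_force": force on the tool from outside, world axes, zero at the start; "wrist_torque": the same for the moment, N m; "opening": finger opening in m; "finger_force": force on a finger pad.
Only numpy, scipy, OpenCV 4.12 (cv2) and the standard library are available. Lean on these libraries where they do the work, as an engineer would, in place of code of your own. Each camera call takes 0.05 s, during which the arm holds its last target. There are 200 camera calls.

## Task

The hand mill has been opened for cleaning. Thread the coil spring with its grey cap, cap upward, over the mill's upright shaft, twisting a little whenever a coil or the cap snags on the shaft's cross pin, then press the cap down past the pin, give it a quarter turn and let it spring up so that the pin rests in the cap's locking notch. Leave the mugs, garlic and tin where they stand.

Things in the scene. Friction and masses are not known exactly. Their poses are not given: they have to be found in the camera images.
- mill: White hand-mill housing fixed to the worktop: a round pot, 120 mm across at its flange and 45 mm high, small chute on one side, a fixed upright steel shaft out of its centre. Origin: centre of the underside, on the shaft's axis; z up, -x toward the chute.
- seat (a point): Centre of the mill's flat top, 45 mm above the worktop, where the spring's foot comes to sit; axes as the mill's.
- shaft_tip (a point): Tip of the shaft (16 mm diameter, rounded end), on the axis, 130 mm above the worktop; axes as the mill's.
- pin_centre (a point): Centre of the level steel cross pin through the shaft, 122.5 mm above the worktop; the pin is 7 mm thick, 30 mm long (15 mm to each side of the axis). These axes are the mill's, NOT the pin's: from above the pin lies anywhere within 1.2 rad either way of the mill's x axis (a half turn makes no difference) and must be seen or felt for.
- spring_cap: Loose steel coil spring with a round grey ribbed cap fixed on top, 92 mm high, about 0.15 kg, standing upright. Origin: centre of the foot of the uncompressed spring; z toward the cap. Cap 56 mm across, 22 mm thick: grip its rim. Spring 52 mm across; it turns with the cap, compresses along z only, 0.5 N per mm, 26 mm at most.
- cap_top (a point): Centre of the cap's top face; axes as spring_cap. Through the cap: a 21 mm hole and a slot 13 mm wide, 36 mm long along x, which passes the pin within about 0.2 rad. In the top face along y: the locking notch, 14 mm wide, 4 mm deep. Heights over worktop: spring just seated 137 mm; cap free to turn under the pin (either way) 111 to 117 mm; locked 122 mm.
- oval_coil (a point): Centre of the lowest open coil, 14.5 mm above the foot, wire 4.4 mm: squeezed to an oval, long side along the body's x, 20 mm wide inside across it, so it passes the pin only when the pin is within about 0.3 rad of x. Other coils are 43 mm wide inside. Axes as spring_cap.
- spring_foot (a point): Centre of the underside of the spring's lowest coil; moves toward the cap as the spring is compressed.
- mug_a: White mug, 83 mm across and 86 mm high, a bystander; origin at its underside.
- garlic: Garlic bulb, 60 mm across and 58 mm high, a bystander; origin at its underside.
- lone_tin: Tin, 58 mm across and 72 mm high, a bystander; origin at its underside.
Not all that is in view belongs to the job. Several things have the shape of the mill; the one meant has the colours described above.

How it is judged:
By the outcome, as a careful person would: the job done as asked, in the order asked, and still so for the second after the job is handed in, with the robot touching nothing.
It also fails if it takes over 58 s, if anything falls off the work surface, if the arm or the gripper's body presses on something with over 40 N, if the wrist force passes 120 N, or if a joint passes its speed limit or range.

## Working session

There is one attempt and no reset: what is moved stays moved. The work goes in short steps, Python scripts to look and compute and a tool call to move; the robot and the scene stay as the last step left them, time stands still between calls to the robot, and variables do not carry over. Pictures are saved under pics/ and viewed, at most 10 in all, crops included, and the job is handed in when it is done.

Besides the shell and the picture viewer there is one more tool, called after "Emit:" in YAML: its name, and indented under it one key for each argument. arm_command: Moves the arm, as the interface text tells. Its arguments: {"type":"object","properties":{"claw":{"type":"array"},"translation":{"type":"array"},"dr":{"type":"array"}},"required":["claw","translation","dr"]}

```bash
mkdir -p pics
cat > h.py <<'E'
import numpy as np, cv2
from rig import *
def world(p,r,c,z=None):
    # pixel row,col -> world by depth
    d=p["range_z"]; r0,c0=int(round(r)),int(round(c))
    w=d[max(0,r0-1):r0+2,max(0,c0-1):c0+2]; w=w[w>0]; Z=np.median(w) if w.size else 0
    return ray(p,r,c,Z)
def ray(p,r,c,Z):
    v=np.array([(c-p["cx"])/p["fx"]*Z,-(r-p["cy"])/p["fy"]*Z,-Z,1]); return (p["extrinsics"]@v)[:3]
def onz(p,r,c,z):
    o=p["extrinsics"][:3,3]; d=ray(p,r,c,1.)-o; return o+d*(z-o[2])/d[2]
def cloud(p):
    Z=p["range_z"]; H,W=Z.shape; c,r=np.meshgrid(np.arange(W),np.arange(H))
    v=np.stack([(c-p["cx"])/p["fx"]*Z,-(r-p["cy"])/p["fy"]*Z,-Z],-1)
    E=p["extrinsics"]; w=v@E[:3,:3].T+E[:3,3]; w[Z==0]=np.nan; return w
def save(p,n,crop=None,s=1):
    im=p["image"][:,:,::-1]
    if crop: im=im[crop[1]:crop[3],crop[0]:crop[2]]
    cv2.imwrite("pics/"+n,cv2.resize(im,None,fx=s,fy=s,interpolation=cv2.INTER_CUBIC))
E
python3 - <<'E'
from h import *
s=sense(); print(s, tip_extent if not callable(tip_extent) else tip_extent())
ims=[]
for n in ["scene","side"]:
    p=grab_frame(n); ims.append(p["image"][:,:,::-1])
    print(n,p["extrinsics"].round(3).tolist(),p["fx"],[k for k in p])
    for t in ["mill","shaft_tip","pin_centre","spring_cap","cap_top","mug_a","garlic","lone_tin"]:
        for d in place_of(p,t)[:3]:
            print(t,np.round(d["pixel"],1),round(d["confidence"],2),world(p,*d["pixel"]).round(3) if 0<=d["pixel"][0]<384 and 0<=d["pixel"][1]<512 else '')
cv2.imwrite("pics/a.png",cv2.resize(np.vstack(ims),(400*1,600)) if 0 else np.vstack(ims)[:, :][:768][::1] if 0 else cv2.resize(np.hstack(ims),(800,300)))
cv2.imwrite("pics/scene.png",ims[0]);cv2.imwrite("pics/side.png",ims[1])
E
```

```text
{'time': 0.0, 'qpos': array([ 5.84539532e+01,  1.48581859e+01,  8.80117018e+01, -3.97204160e-04,
        7.72356082e+01, -1.16193401e+01]), 'qd': array([ 0.08125916,  0.07124787, -0.02211666,  0.10034578, -0.01651708,
       -0.00460183]), 'joint_torque': array([-7.78946851e-04, -4.37301886e+01, -2.84006935e+01,  7.17867678e-02,
        4.13044612e-02, -7.47727631e-05]), 'ee_pos': array([0.18715201, 0.51663002, 0.2428234 ]), 'eef_rot': array([-1.79896588e+02, -2.08684825e-02,  1.60073363e+02]), 'wrist_force': array([ 0.04621493, -0.63168006, -0.0358126 ]), 'wrist_torque': array([ 0.01206912, -0.01628455,  0.02089508]), 'finger_force': 0.0, 'opening': 0.09288643467989668} 0.025
scene [[-0.588, 0.326, -0.741, -0.129], [-0.809, -0.234, 0.54, 0.556], [0.003, 0.916, 0.401, 0.466], [0.0, 0.0, 0.0, 1.0]] 369.9780463318676 ['image', 'range_z', 'fx', 'fy', 'cx', 'cy', 'extrinsics', 'shot']
mill [227.4 337.5] 0.87 [ 0.389 -0.081  0.018]
mill [267.7 290.5] 0.83 [0.313 0.141 0.036]
mill [275.4 217.7] 0.69 [0.395 0.257 0.019]
spring_cap [275.5 219.8] 0.62 [0.393 0.254 0.019]
cap_top [238.2 218.3] 0.81 [0.423 0.236 0.083]
mug_a [202.3 251.9] 0.94 [0.598 0.026 0.035]
garlic [230.5 289.4] 0.82 [0.468 0.006 0.002]
garlic [202.3 248.3] 0.72 [0.606 0.033 0.034]
lone_tin [297.6 158.6] 0.87 [0.387 0.383 0.031]
side [[-0.961, 0.113, -0.253, 0.18], [-0.277, -0.436, 0.856, 1.159], [-0.013, 0.893, 0.45, 0.664], [0.0, 0.0, 0.0, 1.0]] 499.04309616600193 ['image', 'range_z', 'fx', 'fy', 'cx', 'cy', 'extrinsics', 'shot']
mill [204.3 304.1] 0.93 [ 0.403 -0.072  0.024]
mill [249.4 311.1] 0.56 [0.341 0.159 0.027]
shaft_tip [203.8 300.3] 0.23 [ 0.413 -0.069  0.026]
spring_cap [273.6 273.7] 0.96 [0.405 0.266 0.018]
cap_top [241.2 272.6] 0.67 [0.418 0.227 0.077]
mug_a [215.  215.1] 0.85 [0.628 0.04  0.018]
garlic [224.6 265.4] 0.6 [ 0.49   0.023 -0.002]
lone_tin [307.5 255.8] 0.94 [0.408 0.399 0.026]
```

View pics/scene.png

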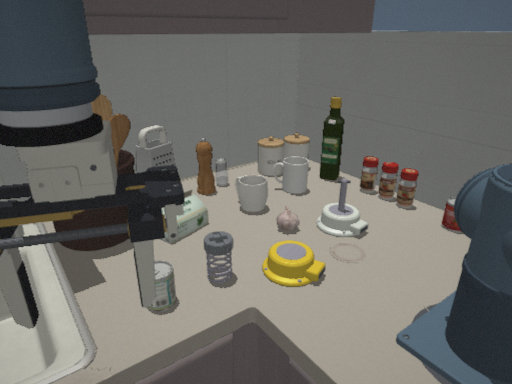

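View pics/side.png

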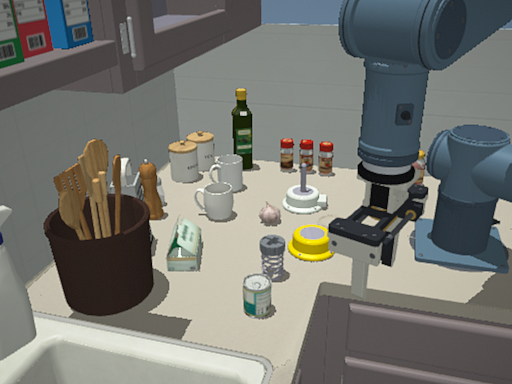

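The scene shows the white mill at about (227,340), with its chute to the lower right. The spring with its grey cap is at (250,218). A yellow look-alike mill stands at (262,290), the garlic at (220,288) and the tin at (285,160).

Run:
```python
from h import *
for n in ["scene","side"]:
    p=grab_frame(n); w=cloud(p)
    for name,c,rad,zl in [("cap",(.42,.235),.06,(.085,.1)),("capside",(.42,.235),.06,(.06,.1)),("shaft",(.40,-.09),.06,(.06,.2)),("flange",(.40,-.085),.1,(.036,.055)),("tin",(.41,.4),.06,(.06,.09)),("garlic",(.48,.01),.06,(.03,.07))]:
        m=(np.hypot(w[...,0]-c[0],w[...,1]-c[1])<rad)&(w[...,2]>zl[0])&(w[...,2]<zl[1])
        q=w[m]
        if len(q): print(n,name,len(q),q.min(0).round(3),q.max(0).round(3),np.median(q,0).round(3))
```

```text
scene cap 348 [0.385 0.215 0.085] [0.443 0.271 0.091] [0.412 0.242 0.089]
scene capside 629 [0.385 0.215 0.06 ] [0.443 0.271 0.091] [0.404 0.248 0.086]
scene shaft 198 [ 0.404 -0.13   0.06 ] [ 0.425 -0.105  0.131] [ 0.411 -0.114  0.1  ]
scene flange 547 [ 0.368 -0.162  0.036] [ 0.47  -0.011  0.055] [ 0.406 -0.108  0.045]
scene tin 403 [0.383 0.342 0.06 ] [0.441 0.385 0.073] [0.404 0.363 0.069]
scene garlic 207 [ 0.454 -0.024  0.03 ] [0.504 0.027 0.059] [0.474 0.007 0.039]
side cap 196 [0.387 0.216 0.085] [0.443 0.274 0.09 ] [0.416 0.246 0.087]
side capside 477 [0.387 0.216 0.061] [0.445 0.274 0.09 ] [0.415 0.256 0.083]
side shaft 144 [ 0.408 -0.128  0.06 ] [ 0.431 -0.103  0.128] [ 0.417 -0.111  0.097]
side flange 379 [ 0.371 -0.156  0.036] [ 0.463 -0.066  0.055] [ 0.414 -0.105  0.042]
side tin 479 [0.385 0.344 0.06 ] [0.443 0.403 0.072] [0.413 0.376 0.067]
side garlic 141 [ 0.46  -0.014  0.03 ] [0.507 0.032 0.055] [0.483 0.011 0.037]
```

Emit:
arm_command:
  claw: [9.3,9.3,9.3,9.3,9.3,9.3,9.3,9.3]
  translation:
    - [-5,-3,0]
    - [-10,-6,0]
    - [-15,-9,0]
    - [-20,-12,0]
    - [-25,-14.5,0]
    - [-30.8,-17.9,0]
    - [-30.8,-17.9,0]
    - [-30.8,-17.9,0]
  dr:
    - [0,0,0]
    - [0,0,0]
    - [0,0,0]
    - [0,0,0]
    - [0,0,0]
    - [0,0,0]
    - [0,0,0]
    - [0,0,0]

```text
time: 2.0
ee_pos: [0.416, 0.2437, 0.2436]
eef_rot: [180.0, -0.0, 160.0]
wrist_force: [0.0, 0.2, -0.1]
opening: 0.0928
finger_force: 0.0
```

Run:
```python
from h import *
s=sense(); print(s['time'],s['ee_pos'],s['eef_rot'],s['qpos'].round(1),s['wrist_force'])
p=grab_frame("wrist"); print(p["extrinsics"].round(3).tolist(),p["fx"],p["cx"],p["cy"])
save(p,"w1.png")
for t in ["spring_cap","cap_top","mill","shaft_tip"]:
    for d in place_of(p,t)[:2]: print(t,np.round(d["pixel"],1),round(d["confidence"],2),onz(p,*d["pixel"],.092).round(4),world(p,*d["pixel"]).round(4))
```

```text
2.0 [0.41597868 0.24367467 0.24357504] [ 1.79990696e+02 -3.87992908e-02  1.59972247e+02] [ 17.1   7.8  96.8   0.   75.4 -52.9] [ 0.03486672  0.24409282 -0.1027507 ]
[[0.342, -0.911, -0.231, 0.352], [0.94, 0.332, 0.083, 0.267], [0.001, -0.246, 0.969, 0.385], [0.0, 0.0, 0.0, 1.0]] 270.09234050194465 253.0022428416966 190.88482284545267
spring_cap [167.7 251. ] 0.95 [0.396  0.2485 0.092 ] [0.3969 0.2481 0.0861]
cap_top [186.3 250.6] 0.85 [0.4155 0.2409 0.092 ] [0.4347 0.2331 0.0039]
cap_top [139.8 339.6] 0.4 [0.4001 0.3476 0.092 ] [0.404  0.3541 0.0686]
mill [154.1 146.5] 0.65 [0.3435 0.1475 0.092 ] [0.3422 0.1284 0.045 ]
shaft_tip [174.3  98.9] 0.59 [0.3456 0.0888 0.092 ] [ 3.438e-01  3.270e-02 -2.000e-04]
```

View pics/w1.png

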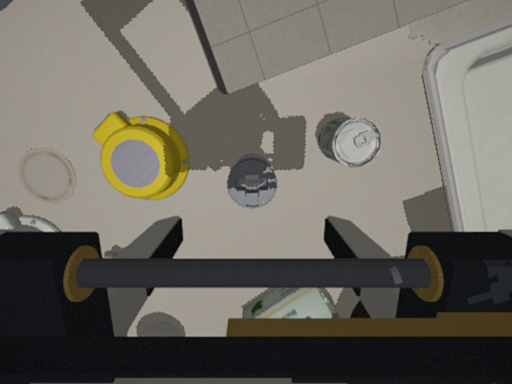

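The cap is seen from above at about (185,251), with the slot running across it. I'll enlarge it and work out the slot's orientation from the depth.

Run:
```python
from h import *
p=grab_frame("wrist"); w=cloud(p)
save(p,"w2.png",(215,145,290,220),8)
m=(np.abs(w[...,2]-.092)<.004)&(np.hypot(w[...,0]-.4155,w[...,1]-.243)<.035)
q=w[m]; (cx,cy),r=cv2.minEnclosingCircle(q[:,:2].astype(np.float32)*1000); print(len(q),cx,cy,r,np.median(q[:,2]))
# resample plane z=.092 : map grid to pixels
E=np.linalg.inv(p["extrinsics"]); g=np.linspace(-.03,.03,61)
X,Y=np.meshgrid(cx/1000+g,cy/1000+g); P=np.stack([X,Y,np.full_like(X,.092),np.ones_like(X)],-1)@E.T
c=(p["cx"]-P[...,0]/P[...,2]*p["fx"]).astype(np.float32); r_=(p["cy"]+P[...,1]/P[...,2]*p["fy"]).astype(np.float32)
top=cv2.remap(w[...,2].astype(np.float32),c,r_,cv2.INTER_NEAREST)
for i in range(60,-1,-2): print(''.join('#' if z>.0895 else 'n' if z>.084 else '.' for z in top[i,::1]))
deep=(top<.083)&(np.hypot(X-cx/1000,Y-cy/1000)<.02)
yx=np.stack([X[deep],Y[deep]],1); cov=np.cov(yx.T); e,v=np.linalg.eigh(cov); print(e, np.degrees(np.arctan2(v[1,1],v[0,1])),yx.mean(0))
```

```text
1085 413.8421936035156 243.23350524902344 28.193634033203125 0.08954907163505793
.............................................................
........................n....nn..............................
..................nnnn#nn#n#n###nnnnnn..n....................
................n#########n##n#####nn##nn##n.................
.............nn#nnn#nnnnnnn#n####nn###nn#n#n##n..............
...........n##n..nn#n###nnn#nn#n###n#n##nn##n####............
.........n###n#nn#nnn###nn####....##nnn#nn#nn#n#nn#..........
.......nn#nnnnn#nnnn#nn##n##n..........nnnn##n###nn##........
.....n####nn#nn#n##n#n####nnn............nn##n##n#####.......
....nnn##nnnnnnnnn##nn##nnnn............n#nn#nnnn#nn##n......
..nnn##nnnnnnnnnnnnnnn....#............nn#n#nnn#nn##nn###....
...nnnnnnnnnnnnnnnnnnn.................n#n#####nnn#nn###n....
...###nnnnnnnnnnnnnnn.................n#nnn#nn###n#nnnnn##...
.nnn##nnnnnnnnnnnnnn.......................nn#####n######....
..n##nnnnnnnnnnnnnnn....................nnnnnn####nnnnnn##...
..###nnn#nnnnnnnnnn....................nnnnnnnnnnnnnnnnnn#...
..n####n#n#n##nnnn.........
[... 276 characters left out ...]
#.....
.....n####nn#nnn##n............nnn##nn##n#nnnnnnnnnnn##......
......n######n#nn##............nn#nnnn#n##n#nn##nnnn#n.......
........###nn####nnnnnn.......n##n#nnnnnn#nn##nnnnn#.........
.........n##nn######nnnn#n#nnnnnn#nnn###nnn#n##nn#.#.........
............##n#nnnnn###n##nn##n##n#n#nnnn#nnn##.............
............n.nn###nn#nnnnnnnn#nnnn###n#n#n###...............
................n######nn#nnnnn####n#######..................
.....................##n####n#######nnn.n....................
..............................n..............................
.............................................................
[2.31161868e-05 8.34927917e-05] 70.72040199818386 [0.41295838 0.24372303]
```

View pics/w2.png

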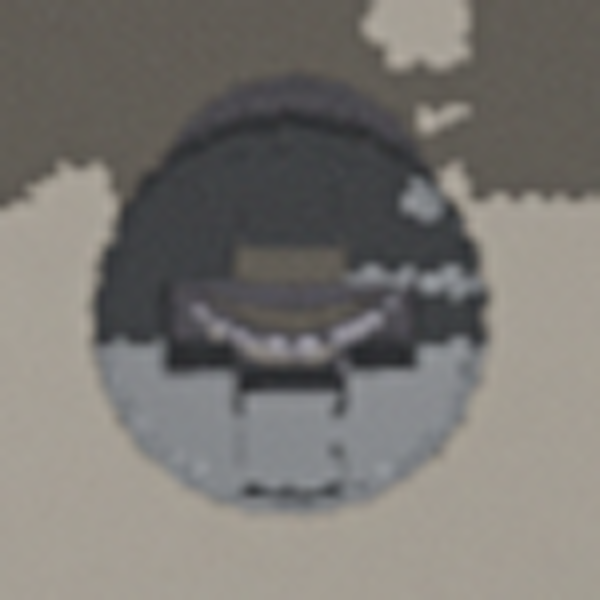

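The slot lies along the image's horizontal, so the cap's x axis points along the tool's y (world yaw about 70°). The cap is centred at about (0.4145, 0.243). Next I grasp it.

Emit:
arm_command:
  claw: [9.3,9.3,9.3,9.3,9.3,5.0,5.0,5.0,5.0,5.0,5.0]
  translation:
    - [0.1,-0.1,5]
    - [0.1,-0.1,10]
    - [0.1,-0.1,14]
    - [0.1,-0.1,15.6]
    - [0.1,-0.1,15.6]
    - [0.1,-0.1,15.6]
    - [0.1,-0.1,15.6]
    - [0.1,-0.1,15.6]
    - [0.1,-0.1,15.6]
    - [0.1,-0.1,15.6]
    - [0.1,-0.1,15.6]
  dr:
    - [0,0,0]
    - [0,0,0]
    - [0,0,0]
    - [0,0,0]
    - [0,0,0]
    - [0,0,0]
    - [0,0,0]
    - [0,0,0]
    - [0,0,0]
    - [0,0,0]
    - [0,0,0]

```text
time: 3.68
ee_pos: [0.4149, 0.2433, 0.0878]
eef_rot: [180.0, 0.0, 160.1]
wrist_force: [-0.5, 0.1, -0.1]
opening: 0.0544
finger_force: 30.0
```

Emit:
arm_command:
  claw: [5,5,5,5,5,5,5,5,5,5,5]
  translation:
    - [0,0,-4]
    - [0,0,-9]
    - [0,0,-13]
    - [0,0,-15.5]
    - [-2,-3,-15.5]
    - [-5,-7.3,-15.5]
    - [-8,-11.7,-15.5]
    - [-11,-16,-15.5]
    - [-14,-20.5,-15.5]
    - [-15.5,-22.6,-15.5]
    - [-15.5,-22.6,-15.5]
  dr:
    - [0,0,0]
    - [0,0,0]
    - [0,0,0]
    - [0,0,0]
    - [0,0,0]
    - [0,0,0]
    - [0,0,0]
    - [0,0,0]
    - [0,0,0]
    - [0,0,0]
    - [0,0,0]

```text
time: 5.05
ee_pos: [0.4835, -0.0237, 0.2421]
eef_rot: [-180.0, -0.1, 159.9]
wrist_force: [-1.0, 0.9, -1.2]
opening: 0.0543
finger_force: 30.0
```

Run:
```python
from h import *
s=sense(); print(s['time'],s['ee_pos'],s['eef_rot'],s['qpos'].round(1),s['opening'])
p=grab_frame("wrist"); w=cloud(p); save(p,"w3.png")
for t in ["cap_top","spring_foot","mill","shaft_tip","pin_centre"]:
    for d in place_of(p,t)[:2]: print(t,np.round(d["pixel"],1),round(d["confidence"],2),onz(p,*d["pixel"],.126).round(4),world(p,*d["pixel"]).round(4))
m=(np.abs(w[...,2]-.120)<.013)&(np.hypot(w[...,0]-.417,w[...,1]+.115)<.03); q=w[m]
print(len(q),q.min(0),q.max(0)); 
if len(q)>5:
    e,v=np.linalg.eigh(np.cov(q[:,:2].T)); print(e,np.degrees(np.arctan2(v[1,1],v[0,1])),q.mean(0))
    r,c=np.nonzero(m); print(r.min(),r.max(),c.min(),c.max())
    a,b=int(c.mean()),int(r.mean()); x0,y0=max(0,a-40),max(0,b-30)
    big=cv2.resize(p["image"][y0:y0+60,x0:x0+80,::-1],None,fx=7,fy=7,interpolation=cv2.INTER_CUBIC); cv2.imwrite("pics/w4.png",big); print(x0,y0)
m=(np.abs(w[...,2]-.043)<.005)&(np.hypot(w[...,0]-.417,w[...,1]+.115)<.07); q=w[m]; print(len(q),q.min(0),q.max(0))
```

```text
5.05 [ 0.48346531 -0.02372671  0.24212123] [-1.79985338e+02 -5.74685487e-02  1.59878317e+02] [-16.    8.1  96.7  -0.   75.3 -85.9] 0.05425628510058821
cap_top [246.1 254.8] 0.56 [ 0.5364 -0.0413  0.126 ] [ 0.5063 -0.0309  0.1921]
mill [ 36.6 314.3] 0.89 [0.3702 0.0735 0.126 ] [0.3548 0.0968 0.0451]
mill [154.8 170.9] 0.78 [ 0.4204 -0.0839  0.126 ] [ 0.4207 -0.1103  0.0446]
shaft_tip [164.5 129.1] 0.7 [ 0.4151 -0.1253  0.126 ] [ 0.4151 -0.1248  0.1271]
pin_centre [163.8 136.9] 0.83 [ 0.417 -0.118  0.126] [ 0.4171 -0.1163  0.1298]
408 [ 0.40474531 -0.13056245  0.10700523] [ 0.42847593 -0.10539659  0.13092841]
[1.28133121e-05 4.99650703e-05] 48.411421772173696 [ 0.41627653 -0.11618324  0.12441011]
154 171 121 153
98 132
3709 [ 0.3700976  -0.16291302  0.03801575] [ 0.46317295 -0.07143125  0.04758394]
```

View pics/w3.png

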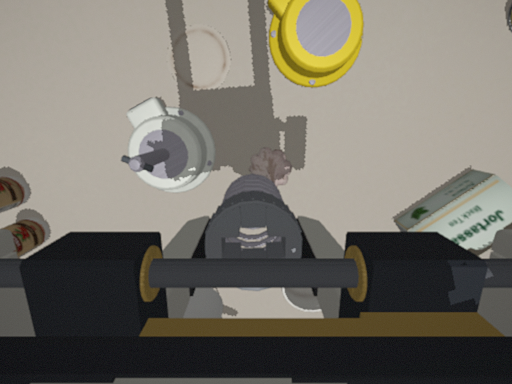

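View pics/w4.png

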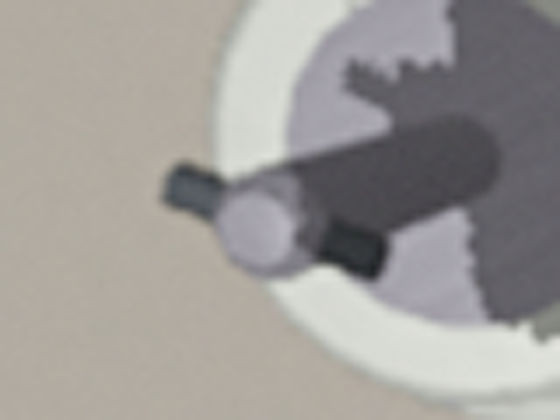

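Run:
```python
from h import *
p=grab_frame("wrist"); s=sense()
a=onz(p,132+185/7,98+180/7,.1225); b=onz(p,132+252/7,98+370/7,.1225); t=onz(p,132+228/7,98+258/7,.13)
print(a,b,(a+b)/2,np.degrees(np.arctan2(*(a-b)[1::-1])),np.hypot(*(a-b)[:2]),"tip",t)
w=cloud(p)
top=.0922-.0878+s['ee_pos'][2]; print("top",top)
yw=np.radians(s['eef_rot'][2]); xt=np.array([np.cos(yw),np.sin(yw)]); yt=np.array([np.sin(yw),-np.cos(yw)])
m=(np.abs(w[...,2]-top)<.006)&(np.hypot(*(w[...,:2]-s['ee_pos'][:2]).transpose(2,0,1))<.032); q=w[m]
d=q[:,:2]-s['ee_pos'][:2]; print(len(q),np.median(q[:,2]),"tx",np.percentile(d@xt,[0,1,99,100]),"ty",np.percentile(d@yt,[0,1,99,100]))
for d in place_of(p,"cap_top")[:1]: o=onz(p,*d['pixel'],top)[:2]-s['ee_pos'][:2]; print("net",o@xt,o@yt)
# grid in tool axes
E=np.linalg.inv(p["extrinsics"]); g=np.linspace(-.032,.032,65)
TX,TY=np.meshgrid(g,g,indexing='ij'); P2=s['ee_pos'][:2]+TX[...,None]*xt+TY[...,None]*yt
P=np.concatenate([P2,np.full(TX.shape+(1,),top),np.ones(TX.shape+(1,))],-1)@E.T
c=(p["cx"]-P[...,0]/P[...,2]*p["fx"]).astype(np.float32); r=(p["cy"]+P[...,1]/P[...,2]*p["fy"]).astype(np.float32)
z=cv2.remap(w[...,2].astype(np.float32),c,r,cv2.INTER_NEAREST)
for i in range(64,-1,-2): print('%4d'%(g[i]*1000),''.join('#' if abs(v-top)<.003 else '^' if v>top else 'n' if v>top-.008 else '.' for v in z[i]))
```

```text
[ 0.40814577 -0.12704053  0.1225    ] [ 0.42555147 -0.10633059  0.1225    ] [ 0.41684862 -0.11668556  0.1225    ] -130.04540875985538 0.027052910832384525 tip [ 0.41725043 -0.11604796  0.13      ]
top 0.2471192248954741
3173 0.2439605164924643 tx [-0.02741387 -0.02589838  0.02793228  0.02936162] ty [-0.03024435 -0.02866357  0.02873369  0.03042972]
net 0.00017096858314779169 -0.0018274782282891818
  32 .................................................................
  30 ..........................nn.nnnnnnnnnn..........................
  27 ....................nnnnn###nnn######n##nnnn.....................
  26 ..................nn##nnnnnnnnnnnnnnnn#nn##n#nnn.................
  24 ................n####n#n#nnnnnnnn.nnnnn##n#n#n#n.n...............
  22 ............n.nn#n#n##nn##nnnnnnnnnnnnnnnnnn#n#nn#nnn............
  20 ...........n#n#nnnnn#nnnn#nnnnnnnnnnnnnnnnnn#n###nn##............
  18 .........nn##n#n#nnn##n##nnnnnnnnn.nnnn#nn##nnnnnn#nn##n.........
  16 ........nnn####n#n#nn####nnnnnnnnnnnnnn###nn#n#nnnn#nn#n.........
  13 ........##nn#nnn#nn#n#nnn.nnnnnnnnnnnn..n##nnnnnnnn#n###
[... 942 characters left out ...]
^^^^^^^^^^^^^^^^^^^^^^^^^^^^^^^^^^^^^^^^^^^^^^^^^^^^^^^^^^^^^
 -16 ^^^^^^^^^^^^^^^^^^^^^^^^^^^^^^^^^^^^^^^^^^^^^^^^^^^^^^^^^^^^^^^.^
 -18 ^^^^^^^^^^^^^^^^^^^^^^^^^^^^^^^^^^^^^^^^^^^^^^^^^^^^^^^^^^^^^^^^^
 -20 ^^^^^^^^^^^^^^^^^^^^^^^^^^^^^^^^^^^^^^^^^^^^^^^^^^^.^^^^^^^^^^^^^
 -22 ^^^^^^^^^^^^^^^^^^^^^^^^^^^^^^^^^^^^^^^^^^^^^^^^^^^^^^^^^^^^^^^^^
 -24 ..........................##n#n#####n#...........................
 -26 .................................................................
 -28 .................................................................
 -30 .................................................................
 -32 .................................................................
```

The pin runs at about 50° in world, from full-image pixel (158,124) to (168,151), centred on (0.417, -0.1165). I move above it and turn the tool by +0.35 rad so the slot lines up with the pin.

Emit:
arm_command:
  claw: [5,5,5,5,5,5]
  translation:
    - [1,-4,0]
    - [2,-8,0]
    - [3,-11,0]
    - [3,-11,0]
    - [3,-11,0]
    - [3,-11,0]
  dr:
    - [0,0,0.12]
    - [0,0,0.24]
    - [0,0,0.35]
    - [0,0,0.35]
    - [0,0,0.35]
    - [0,0,0.35]

```text
time: 6.2
ee_pos: [0.4182, -0.1145, 0.2427]
eef_rot: [180.0, 0.0, 140.1]
wrist_force: [0.0, -0.1, -0.5]
opening: 0.0542
finger_force: 30.0
```

Run:
```python
from h import *
s=sense(); print(s['time'],s['ee_pos'],s['eef_rot'],s['wrist_force'],s['qpos'].round(1))
d=np.array([.4177,-.1167])-s['ee_pos'][:2]; yw=np.radians(s['eef_rot'][2])
print("corr tool cm",100*(d@[np.cos(yw),np.sin(yw)]),100*(d@[np.sin(yw),-np.cos(yw)]))
a,b=grab_frame("side"),grab_frame("scene")
for n,p in (("side",a),("scene",b)):
    w=cloud(p); E=np.linalg.inv(p["extrinsics"])
    q=E@np.array([.417,-.116,.15,1]); c=int(p["cx"]-q[0]/q[2]*p["fx"]); r=int(p["cy"]+q[1]/q[2]*p["fy"])
    im=p["image"][r-40:r+40,c-40:c+40,::-1]; 
    if n=="side": A=im
    # shaft & spring centres across the image, from depth
    for z0,z1,l in ((.08,.115,"shaft"),(.16,.215,"spring")):
        m=(w[...,2]>z0)&(w[...,2]<z1)&(np.hypot(w[...,0]-.417,w[...,1]+.116)<.045); q=w[m]; print(n,l,len(q),q[:,:2].mean(0).round(4) if len(q) else '')
        if len(q):
            rt=p["extrinsics"][:2,0]/np.linalg.norm(p["extrinsics"][:2,0]); print("  across",rt.round(3),np.percentile(q[:,:2]@rt,[1,99]).round(4), np.percentile(q[:,:2]@rt,[1,99]).mean().round(4))
cv2.imwrite("pics/s5.png",cv2.resize(np.hstack([A,im]),(800,400),interpolation=cv2.INTER_CUBIC))
```

```text
6.2 [ 0.41819956 -0.11449379  0.24269251] [1.79981015e+02 5.02409475e-03 1.40137010e+02] [ 0.01345235 -0.0750725  -0.54970592] [-30.1   2.6 102.8   0.   74.6 -80.3]
corr tool cm -0.10306212094574099 -0.2013636126496752
side shaft 66 [ 0.4182 -0.112 ]
  across [-0.961 -0.277] [-0.3776 -0.363 ] -0.3703
side spring 229 [ 0.4177 -0.1071]
  across [-0.961 -0.277] [-0.3966 -0.348 ] -0.3723
scene shaft 0 
scene spring 90 [ 0.4265 -0.0998]
  across [-0.588 -0.809] [-0.1775 -0.1566] -0.1671
```

View pics/s5.png

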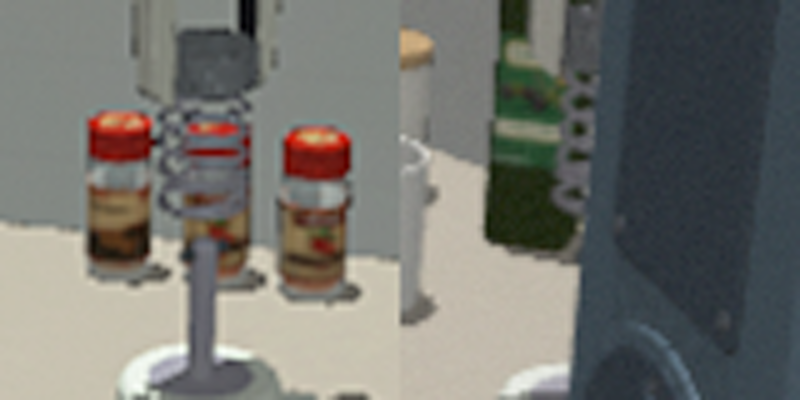

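The side view shows the spring just above the shaft, about 2 mm off sideways. I correct that and start down.

Emit:
arm_command:
  claw: [5,5,5,5,5,5,5]
  translation:
    - [-0.05,-0.25,0]
    - [-0.05,-0.25,1]
    - [-0.05,-0.25,1.8]
    - [-0.05,-0.25,2.4]
    - [-0.05,-0.25,3.0]
    - [-0.05,-0.25,3.5]
    - [-0.05,-0.25,3.5]
  dr:
    - [0,0,0]
    - [0,0,0]
    - [0,0,0]
    - [0,0,0]
    - [0,0,0]
    - [0,0,0]
    - [0,0,0]

```text
time: 7.18
ee_pos: [0.4163, -0.1174, 0.2073]
eef_rot: [-180.0, -0.0, 140.0]
wrist_force: [-1.4, 0.7, -1.6]
opening: 0.0545
finger_force: 30.0
```

Emit:
arm_command:
  claw: [5,5,5,5,5]
  translation:
    - [0,0,0.4]
    - [0,0,0.8]
    - [0,0,1.2]
    - [0,0,1.6]
    - [0,0,1.6]
  dr:
    - [0,0,0]
    - [0,0,0]
    - [0,0,0]
    - [0,0,0]
    - [0,0,0]

```text
time: 7.8
ee_pos: [0.4163, -0.1174, 0.1913]
eef_rot: [-180.0, -0.0, 140.0]
wrist_force: [0.7, 1.0, -0.5]
opening: 0.0545
finger_force: 30.0
```

Emit:
arm_command:
  claw: [5,5,5,5,5,5,5,5]
  translation:
    - [0,0,0.5]
    - [0,0,1]
    - [0,0,1.6]
    - [0,0,2.2]
    - [0,0,2.8]
    - [0,0,3.4]
    - [0,0,3.7]
    - [0,0,3.7]
  dr:
    - [0,0,0]
    - [0,0,0]
    - [0,0,0]
    - [0,0,0]
    - [0,0,0]
    - [0,0,0]
    - [0,0,0]
    - [0,0,0]

```text
time: 8.8
ee_pos: [0.4164, -0.1174, 0.1544]
eef_rot: [-180.0, -0.0, 140.0]
wrist_force: [-0.1, 0.7, -2.1]
opening: 0.0545
finger_force: 30.0
```

Emit:
arm_command:
  claw: [5,5,5,5,5,5]
  translation:
    - [0,0,0.4]
    - [0,0,0.8]
    - [0,0,1.1]
    - [0,0,1.4]
    - [0,0,1.7]
    - [0,0,1.7]
  dr:
    - [0,0,0]
    - [0,0,0]
    - [0,0,0]
    - [0,0,0]
    - [0,0,0]
    - [0,0,0]

```text
time: 9.55
ee_pos: [0.4163, -0.1174, 0.1374]
eef_rot: [-180.0, -0.0, 140.0]
wrist_force: [-0.2, -0.1, -1.7]
opening: 0.0545
finger_force: 30.0
```

Emit:
arm_command:
  claw: [5,5,5,5,5,5,5,5,5]
  translation:
    - [0,0,0.4]
    - [0,0,0.8]
    - [0,0,1.2]
    - [0,0,1.6]
    - [0,0,2.0]
    - [0,0,2.4]
    - [0,0,2.8]
    - [0,0,2.8]
    - [0,0,2.8]
  dr:
    - [0,0,0]
    - [0,0,0]
    - [0,0,0]
    - [0,0,0]
    - [0,0,0]
    - [0,0,0]
    - [0,0,0]
    - [0,0,0]
    - [0,0,0]

```text
time: 10.68
ee_pos: [0.417, -0.1179, 0.1106]
eef_rot: [-180.0, 0.1, 140.0]
wrist_force: [-2.4, 1.1, 12.1]
opening: 0.055
finger_force: 30.0
```

Run:
```python
from h import *
s=sense(); print(s['ee_pos'],s['wrist_force'],s['wrist_torque'],s['qpos'].round(1))
p=grab_frame("wrist"); save(p,"w6.png"); w=cloud(p)
# cap top height from ring points 20-27 mm and in front of hand
yw=np.radians(s['eef_rot'][2]); d=w[...,:2]-s['ee_pos'][:2]; tx=d@np.array([np.cos(yw),np.sin(yw)]); rr=np.hypot(d[...,0],d[...,1])
for dx in (0,):
    m=(tx>.008)&(rr<.027)&(rr>.012)&(w[...,2]>.09); print(m.sum(),np.percentile(w[m][:,2],[5,25,50,75,95]).round(4))
m=(rr<.009)&(w[...,2]>.1); print("shaft tip",np.percentile(w[m][:,2],[50,95]) if m.any() else '')
```

```text
[ 0.4169529  -0.11790322  0.11055416] [-2.41045302  1.10411966 12.14964875] [0.05404543 0.4480362  0.03042482] [-30.6  11.2 113.8  -0.   54.9 -80.6]
9717 [0.109  0.196  0.2031 0.208  0.211 ]
shaft tip [0.12103707 0.12885997]
```

View pics/w6.png

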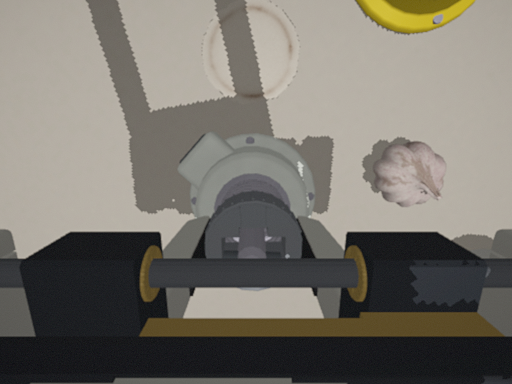

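The pin sits in the slot with the cap top near 115 mm and about 12 N of spring force. I press 1 mm further and turn a quarter.

Emit:
arm_command:
  claw: [5,5,5,5,5]
  translation:
    - [0,0,0.1]
    - [0,0,0.1]
    - [0,0,0.1]
    - [0,0,0.1]
    - [0,0,0.1]
  dr:
    - [0,0,0]
    - [0,0,0.12]
    - [0,0,0.24]
    - [0,0,0.36]
    - [0,0,0.36]

```text
time: 11.35
ee_pos: [0.4178, -0.1183, 0.11]
eef_rot: [179.9, 0.2, 119.3]
wrist_force: [-0.9, 0.1, 14.3]
opening: 0.0544
finger_force: 30.0
```

```bash
python3 -c "
from h import *
s=sense(); print(s['ee_pos'],s['eef_rot'],s['wrist_force'],s['wrist_torque'])"
```

```text
[ 0.41780135 -0.11825167  0.11004969] [179.89486263   0.18207584 119.32684307] [-0.9070531   0.06379391 14.30057538] [0.00392554 0.22662339 0.07977777]
```

Emit:
arm_command:
  claw: [5,5,5,5,5,5,5,5,5,5]
  translation:
    - [0,0,0]
    - [0,0,0]
    - [0,0,0]
    - [0,0,0]
    - [0,0,0]
    - [0,0,0]
    - [0,0,0]
    - [0,0,0]
    - [0,0,0]
    - [0,0,0]
  dr:
    - [0,0,0.15]
    - [0,0,0.3]
    - [0,0,0.45]
    - [0,0,0.6]
    - [0,0,0.75]
    - [0,0,0.9]
    - [0,0,1.05]
    - [0,0,1.21]
    - [0,0,1.21]
    - [0,0,1.21]

```text
time: 12.6
ee_pos: [0.4183, -0.1185, 0.1103]
eef_rot: [179.7, -0.0, 50.1]
wrist_force: [0.6, 0.3, 12.5]
opening: 0.0545
finger_force: 30.0
```

Run:
```python
from h import *
s=sense(); print(s['ee_pos'],s['eef_rot'],s['wrist_force'],s['wrist_torque'],s['qpos'].round(1))
p=grab_frame("wrist"); save(p,"w7.png",(190,180,320,278),6)
```

```text
[ 0.41833203 -0.11852643  0.11025617] [ 1.79720825e+02 -4.99149718e-02  5.00629886e+01] [ 0.55483264  0.34011354 12.46909095] [-0.08122141  0.14224216 -0.01175024] [-30.6  11.3 113.7   0.   54.7   9.3]
```

View pics/w7.png

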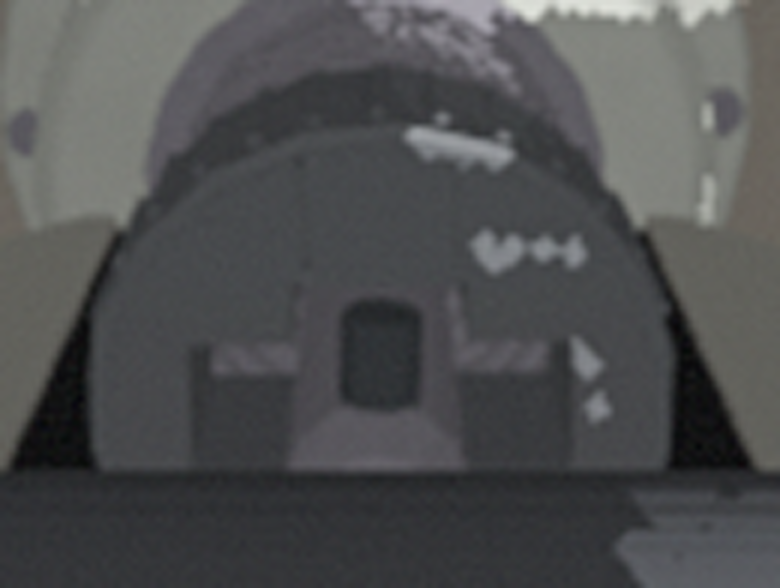

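The pin is now end-on, in line with the notch, and the slot lies across it. I let the cap rise, open and retreat upward.

Emit:
arm_command:
  claw: [5,5,5,5,5,5]
  translation:
    - [0,0,-0.2]
    - [0,0,-0.4]
    - [0,0,-0.6]
    - [0,0,-0.7]
    - [0,0,-0.7]
    - [0,0,-0.7]
  dr:
    - [0,0,0]
    - [0,0,0]
    - [0,0,0]
    - [0,0,0]
    - [0,0,0]
    - [0,0,0]

```text
time: 13.4
ee_pos: [0.4182, -0.1185, 0.1168]
eef_rot: [179.7, -0.0, 50.1]
wrist_force: [2.0, -0.9, 7.6]
opening: 0.0542
finger_force: 30.0
```

Emit:
arm_command:
  claw: [6,7,8.5,9.3,9.3,9.3,9.3,9.3,9.3,9.3,9.3,9.3]
  translation:
    - [0,0,0]
    - [0,0,0]
    - [0,0,0]
    - [0,0,0]
    - [0,0,0]
    - [0,0,0]
    - [0,0,-1]
    - [0,0,-3]
    - [0,0,-6]
    - [0,0,-9]
    - [0,0,-12]
    - [0,0,-12]
  dr:
    - [0,0,0]
    - [0,0,0]
    - [0,0,0]
    - [0,0,0]
    - [0,0,0]
    - [0,0,0]
    - [0,0,0]
    - [0,0,0]
    - [0,0,0]
    - [0,0,0]
    - [0,0,0]
    - [0,0,0]

```text
time: 14.9
ee_pos: [0.4178, -0.1182, 0.2384]
eef_rot: [179.7, -0.1, 50.1]
wrist_force: [-0.2, -0.5, -0.2]
opening: 0.0932
finger_force: 0.0
```

Run:
```python
from h import *
s=sense(); print(s['time'],s['ee_pos'],s['wrist_force'])
p=grab_frame("wrist"); w=cloud(p); save(p,"w8.png",(190,130,320,230),6)
rr=np.hypot(w[...,0]-.417,w[...,1]+.1165); m=(rr<.026)&(rr>.018)&(w[...,2]>.08); print(m.sum(),np.median(w[m][:,2])); m=(rr<.006)&(w[...,2]>.08); print(np.percentile(w[m][:,2],[50,95]))
```

```text
14.9 [ 0.41782748 -0.11823163  0.23842723] [-0.23868759 -0.4752611  -0.22437203]
8780 0.33283343759401196
[0.12835657 0.1303247 ]
```

View pics/w8.png

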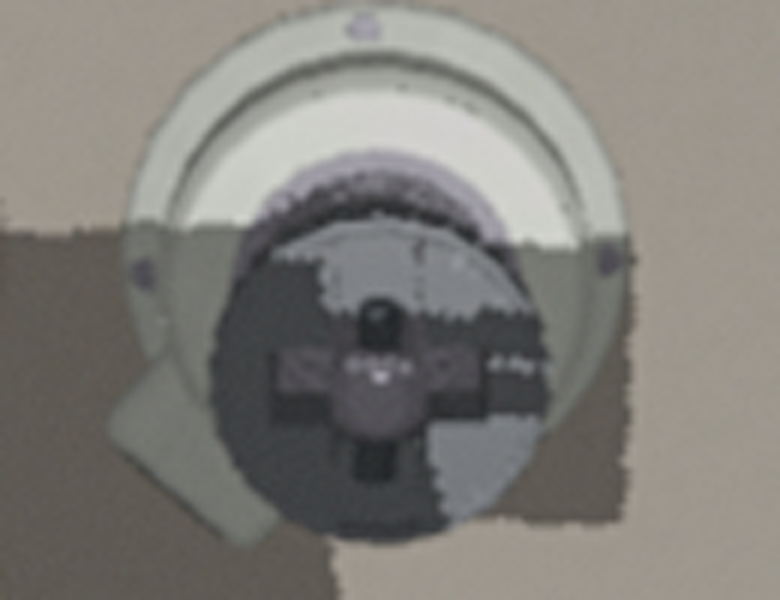

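The pin lies in the notch, across the slot, and the cap is held down on the mill. I check the cap's height and hand in.

Run:
```python
from h import *
p=grab_frame("wrist"); w=cloud(p)
rr=np.hypot(w[...,0]-.417,w[...,1]+.1165); m=(rr<.026)&(rr>.018)&(w[...,2]>.09)&(w[...,2]<.15); h=np.median(w[m][:,2]); print(m.sum(),h)
if .115<h<.126: print(hand_in())
```

```text
1117 0.12247569849693812
the job is handed in; nothing more can be done
None
```

The spring and its cap are over the mill's shaft, pressed down, turned a quarter and locked: the pin sits in the notch and the cap top measures 122 mm. I handed the job in at about 15 s with the gripper clear. I didn't touch the mugs, garlic or tin.

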